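# Seat the grinding cup on the press-to-run tea grinder and hold it running

## Task

Put the grinding cup (the one standing blade-collar down, with three lugs on its collar) onto the tea grinder: turn it so that its lugs line up with the three slots of the socket, let it slide down into them, then press it down against the springs so that the run switch is held in. Do not force it, and leave the storage cup, the canisters and the scoop where they are. Keep pressing: your job finishes while you still hold the cup down with the switch in.

Things in the scene. Friction and masses are not known exactly. Their poses are not given: they have to be found in the camera images.
- grinding_cup: The cup to use, filled and closed, 0.24 to 0.48 kg, 110 mm tall, standing on its collar. Origin: centre of its underside, z up. Black blade collar from 0 to 32 mm height, 74 mm diameter, lower edge chamfered 2 mm; above it a round steel body, 62 mm diameter, straight from 32 to 100 mm height, domed to 110 mm: grip it there. Three lugs stand out of the collar, 120 deg apart, one along its +x.
- cup_lug (a point): Lower end of the grinding cup's lug on its own +x axis: 38 mm from the axis, 8 mm above the cup's underside; axes as the cup's. All three lugs are alike: 10 mm wide, half-round at the lower end, from 8 to 24 mm height, reaching out to 43 mm from the axis. Any lug fits any slot.
- grinder: The grinder's motor base, a round steel housing with a black top ring, 124 mm across at the foot, 116 mm at the top, 140 mm tall, fixed to the counter. Origin: centre of its underside, z up; the pilot lamp is on its front (-x) side. It may stand turned.
- grinder_mouth (a point): Centre of the socket's mouth, level with the aluminium rim on top of the grinder, 140 mm above the counter, z up, axes as the grinder's. The socket is a round well, 78 mm diameter, 28 mm deep, with three vertical slots in its wall, 120 deg apart, one along this frame's +x. Slots: 14 mm wide, reaching out to 45.5 mm from the axis, open at the top.
- run_switch (a joint): Travel (m) of the three spring pins in the slots, moving as one: 0 up, 0.008 fully down; switch in from 0.004. Springs push up about 6 N at 0, 9 N at 0.004, 12 N at 0.008; the cup's weight alone does not press them. Cup underside below the rim: 8 mm if wrongly turned (lugs on the rim), 20 mm when the lugs, in the slots, meet the pins, 28 mm fully down on the socket floor.
- storage_cup: Bystander: a steel storage cup of the same 62 mm diameter, 100 mm tall, standing the other way up with a plain round black lid (74 mm diameter, no lugs) on top. Origin: centre of its underside.
- canister_a: Bystander: white ceramic tea canister with a black knob, 92 mm diameter, 168 mm tall. Origin: centre of its underside.
- canister_b: Bystander: a second canister just like the first. Origin: centre of its underside.
- scoop: Bystander: small steel tea scoop, bowl 44 mm across and 22 mm tall, handle along its +x out to 120 mm. Origin: centre of the bowl's underside.
Mind the look-alikes: they are no part of the job. Leave any pink look-alike of the grinding_cup alone.

How it is judged:
On the way, in this order (a step that is already met when the one before it is completed fails the run):
1. the grinding cup is lifted off the counter in the fingers (height (world z) of grinding_cup above 0.04 m and contact force between the fingers and grinding_cup above 2 N), for 0.2 s.
2. the cup is down in the socket with its lugs in the slots (z of grinding_cup in the frame of grinder_mouth below -0.014 m and horizontal distance between grinding_cup and grinder_mouth below 0.004 m), for 0.1 s.
At the end, for the whole second after the job is handed in: The cup sits upright (within 0.1 rad) and central (within 4 mm) in the socket with its lugs in the slots and its underside more than 22 mm below the rim, still, the run switch held in by more than 4 mm, and the fingers still pressing on or holding the cup (value of joint run_switch above 0.004 m and z of grinding_cup in the frame of grinder_mouth below -0.022 m and horizontal distance between grinding_cup and grinder_mouth below 0.004 m and angle between grinding_cup's own z axis and vertical below 0.1 rad and contact force between the fingers and grinding_cup above 2 N and linear speed of grinding_cup below 0.02 m/s); the arm keeps its last pose, push and grip.
It fails at once if the cup is forced against the grinder (over 60 N) (contact force between grinding_cup and grinder above 60 N).
It fails at once if a bystander is pushed more than 30 mm or knocked over (distance of any of storage_cup, canister_a, canister_b, scoop from where it was at the start of the episode above 0.03 m or angle between any of storage_cup, canister_a, canister_b's own z axis and vertical above 0.5 rad).
It also fails if it takes over 45 s, if anything falls off the work surface, if the arm or the gripper's body presses on something with over 40 N, if the wrist force passes 120 N, or if a joint passes its speed limit or range.

## Robot

A 6-joint arm with a two-finger parallel gripper is mounted at the origin on the work surface. World frame = base frame: x ahead of the robot, y to its left, z up, the work surface at z = 0. Lengths are in m, angles in rad, forces in N, time in s.
With the tool pointing down it reaches from about 0.35 to 0.975 m from the base axis. Payload 4.9 kg.
Tool frame: the origin (TCP) lies on the centre line of the jaws, within the pads' length; the fingertips stand manip.tcp_to_tips ahead of it and the grasp point (between the pads) is the TCP (manip.tcp_to_tips is the distance from the TCP to the fingertips, in m); y points along the fingers, z is the direction in which the jaws open and shut, and the axes are right-handed (so a half turn about y gives the same grasp; the last joint's range is limited). The gripper opens to 85 mm and grips with 20 to 120 N. Pads are 22 mm wide; open, the fingers measure 114 mm over their backs; the gripper's body (76 mm by 85 mm) begins 54 mm behind the grasp point. The pads swing forward as they close: fully open they stand 13 mm farther back than shut.
Start: joints at [1.058, 0.053, 1.613, -0, 1.476, -0.119], TCP at [0.24, 0.577, 0.25] pointing down, gripper open.
Joint ranges: [-3.01, 3.01], [-1.01, 2.22], [0.06, 2.58], [-1.02, 4.17], [0.09, 2.62], [-3.14, 3.14]. Speed limits (rad/s): [2.57, 2.57, 3.14, 3.14, 3.14, 3.14].

## Interface

Orientations are given as a unit quaternion [w, x, y, z].
In Python, from plant import manip gives the robot as it stands.
- The arm moves only by the tool apply_moves, never from a script. Its argument "moves" is a list of rows, each a list of 7 numbers: the gripper's target within -1 to 1 (shut at 1, half-way at 0, fully open at -1), then the shift along the tool's x, y, z in mm, then the turn, a rotation vector about the tool's x, y, z in degrees. A call has 1 to 20 rows; each row shifts and turns the commanded pose from where the row before left it, along the tool's axes as they then stand; what a row does not reach is not made up. A row lasts 1/10 s, in which the tool goes at most 50 mm and 8.59 degrees, less where a joint would pass 70% of its speed; a pose out of reach is approached as far as the arm can. A call with a gripper value outside its range is refused whole. The fingers move at their own pace and stop on an object; the grip force is fixed at half the most. Time passes only in rows, so rows that do not move let the fingers close. It gives the time, the measured TCP pose, the force and the opening at its end, in the units of the state.
- manip.state(): the state, without advancing time (a new reading comes with each control period).
- manip.grab_frame(name): name is "side" or "top" or "wrist"; returns the picture (384x512x3 uint8, blue, green, red); there is no depth.
- manip.calibration(name): a dict with "mtx" (3x3 intrinsics, pixels), "T" (4x4, takes a point from camera to world coordinates); the wrist camera has in their place "T_tool_cam" (4x4, takes a point from camera to tool coordinates, whose origin is the TCP and whose axes are the tool frame's). Camera axes: x right, y down, z forward; pixel columns grow to the right and rows downward; lengths in m; the calibration is good to about 2 mm. A picture is of the moment at which its call begins: read the wrist's pose just before it. calibration takes no time and is no camera call.
- manip.job_done(): hands the job in, once; it reports no verdict.
The state is a dict: "time": time; "joint_pos": joint angles; "joint_vel": joint speeds; "joint_efforts": joint torques, N m; "tool_pos": TCP position; "tool_rot": TCP orientation; "contact_force": force on the tool from outside, world axes, zero at the start; "ft_torque": the same for the moment, N m; "gripper_width": opening from 0.0 (shut) to 1.0 (fully open).
Only numpy, scipy, OpenCV 4.12 (cv2) and the standard library are available. Lean on these libraries where they do the work, as an engineer would, in place of code of your own. Each camera call takes 0.05 s, during which the arm holds its last target. There are 200 camera calls.

## Working session

There is one attempt and no reset: what is moved stays moved. The work goes in short steps, Python scripts to look and compute and a tool call to move; the robot and the scene stay as the last step left them, time stands still between calls to the robot, and variables do not carry over. Pictures are saved under pics/ and viewed, about 8 in all and at most 12, crops included, and the job is handed in when it is done.

Besides the shell and the picture viewer there is one more tool, called after "Emit:" by a JSON object that holds its "api" and its "payload". apply_moves: Moves the arm, as the interface text tells. Its arguments: {"type":"object","properties":{"moves":{"type":"array","items":{"type":"array","items":{"type":"number"}}}},"required":["moves"]}

```bash
mkdir -p pics; ls; cat > h.py <<'E'
import numpy as np, cv2
from scipy.spatial.transform import Rotation as R
from plant import manip
def tool():
    s=manip.state(); q=s["tool_rot"]; T=np.eye(4)
    T[:3,:3]=R.from_quat([q[1],q[2],q[3],q[0]]).as_matrix(); T[:3,3]=s["tool_pos"]; return T
def cam(n):
    c=manip.calibration(n); return np.array(c["mtx"]), (np.array(c["T"]) if "T" in c else tool()@np.array(c["T_tool_cam"]))
def ray(K,T,u,v,z):
    d=T[:3,:3]@np.linalg.inv(K)@[u,v,1.]; return T[:3,3]+d*(z-T[2,3])/d[2]
def proj(K,T,P):
    p=np.linalg.inv(T)@np.append(P,1); p=K@p[:3]; return p[:2]/p[2]
E
python3 - <<'E'
from h import *
s=manip.state(); print({k:np.round(v,3).tolist() for k,v in s.items()}, manip.tcp_to_tips); print(tool().round(3))
ims=[]
for n in("side","top","wrist"):
    K,T=cam(n); print(n,K.round(1).tolist(),T.round(3).tolist())
    im=manip.grab_frame(n); cv2.imwrite(f"pics/{n}0.png",im); ims.append(im)
E
```

```text
pics
{'time': 0.0, 'joint_pos': [1.058, 0.053, 1.614, -0.0, 1.476, -0.119], 'joint_vel': [-0.001, 0.0, 0.0, 0.0, -0.0, 0.0], 'joint_efforts': [0.002, -39.368, -37.018, 0.0, 0.007, 0.0], 'tool_pos': [0.24, 0.577, 0.249], 'tool_rot': [-0.693, 0.694, -0.139, 0.138], 'contact_force': [0.283, 0.275, -0.26], 'ft_torque': [-0.042, -0.037, -0.037], 'gripper_width': 1.001} 0.019
[[ 0.923 -0.001  0.384  0.24 ]
 [-0.384 -0.002  0.923  0.577]
 [-0.    -1.    -0.002  0.249]
 [ 0.     0.     0.     1.   ]]
side [[410.6, 0.0, 252.8], [0.0, 410.6, 190.6], [0.0, 0.0, 1.0]] [[-0.967, -0.19, 0.169, 0.347], [-0.254, 0.729, -0.636, 0.886], [-0.002, -0.658, -0.753, 1.109], [0.0, 0.0, 0.0, 1.0]]
top [[418.1, 0.0, 248.3], [0.0, 418.1, 183.4], [0.0, 0.0, 1.0]] [[0.024, -0.999, 0.038, 0.538], [-1.0, -0.023, 0.01, 0.035], [-0.009, -0.038, -0.999, 1.159], [0.0, 0.0, 0.0, 1.0]]
wrist [[297.0, 0.0, 251.0], [0.0, 297.0, 196.7], [0.0, 0.0, 1.0]] [[0.384, 0.886, 0.259, 0.173], [0.923, -0.368, -0.111, 0.606], [-0.003, 0.282, -0.959, 0.372], [0.0, 0.0, 0.0, 1.0]]
```

View pics/top0.png

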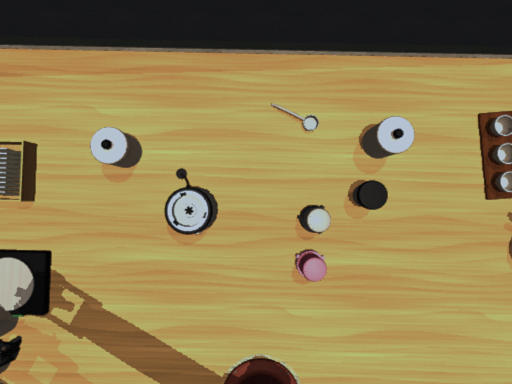

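View pics/side0.png

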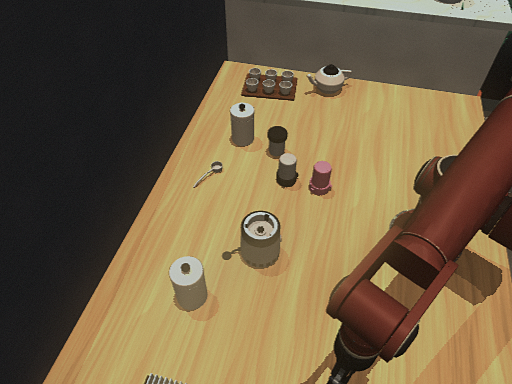

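Top view candidates for the grinding cup:
- (317,219): steel body with a black collar below. This fits the description.
- (312,265): pink look-alike.
- (370,195): black lid on top, so it is the storage cup.

The grinder is at (190,210), the canisters at (110,145) and (396,135), and the scoop at (311,124). I'll check the choice in a close crop.

```bash
python3 - <<'E'
from h import *
t=cv2.imread("pics/top0.png")
f=lambda a:cv2.resize(a,(400,400),interpolation=cv2.INTER_CUBIC)
cv2.imwrite("pics/crop1.png",np.hstack([f(t[180:260,275:355]),f(t[175:245,155:225])]))
K,T=cam("top")
for n,u,v,z in[("cup",318,220,.11),("cupbase",314,218,.02),("grinder",190,210,.14),("pink",314,268,.11),("stor",372,194,.1),("canA",109,146,.15),("canB",396,135,.15)]: print(n,ray(K,T,u,v,z).round(3))
E
```

```text
cup [ 0.49  -0.131  0.11 ]
cupbase [ 0.491 -0.134  0.02 ]
grinder [0.508 0.185 0.14 ]
pink [ 0.371 -0.123  0.11 ]
stor [ 0.559 -0.268  0.1  ]
canA [0.659 0.386 0.15 ]
canB [ 0.702 -0.309  0.15 ]
```

View pics/crop1.png

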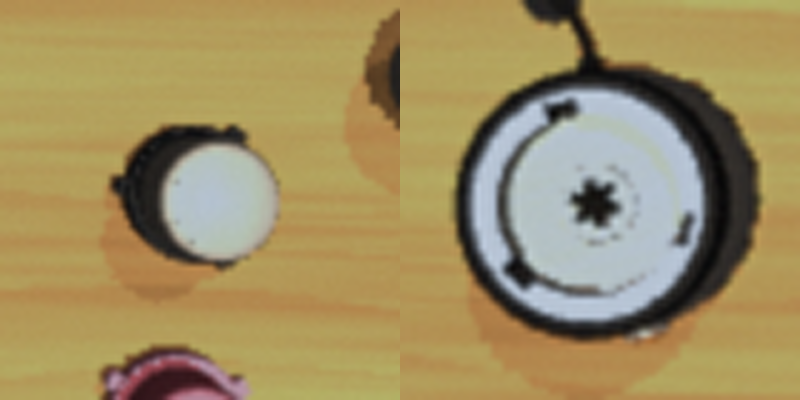

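The crop confirms the choice: steel top, black collar below, and three lugs at crop (117,185), (235,133) and (225,265). The grinder's slots are at crop (562,108), (518,273) and (685,229). Next I'll work out angles and the transit.

```bash
python3 - <<'E'
from h import *
K,T=cam("top")
f=lambda x,y,z:ray(K,T,155+x*.175,175+y*.175,z)
g=[f(562,108,.14),f(518,273,.14),f(685,229,.14)]; c=f(593,204,.113)
cc=np.array([.491,-.132,0])
l=[ray(K,T,275+x/5,180+y/5,.02) for x,y in((117,185),(235,133),(225,265))]
print("hub",c)
for n,P,o in(("slot",g,np.array([.508,.185,0])),("lug",l,cc)):
  for p in P: d=(p-o)[:2]; print(n,np.hypot(*d).round(3),np.degrees(np.arctan2(d[1],d[0])).round(1), np.degrees(np.arctan2(d[1],d[0])).round(1)%120)
Tt=tool()
# camera target: TCP shift for viewing grinder and cup
for P in([.508,.185,.30],[.491,-.132,.25]): print((Tt[:3,:3].T@(np.array(P)-Tt[:3,3])*1000).round())
E
```

```text
hub [0.50997144 0.01746874 0.113     ]
slot 0.159 -74.2 45.8
slot 0.139 -101.4 18.599999999999994
slot 0.207 -91.9 28.099999999999994
lug 0.04 87.2 87.2
lug 0.039 -36.6 83.4
lug 0.044 -154.2 85.80000000000001
[ 398.  -50. -259.]
[ 504.    0. -558.]
```

Emit:
{"api": "apply_moves", "payload": {"moves": [[-1,40,-5,-26,0,0,0],[-1,40,-5,-26,0,0,0],[-1,40,-5,-26,0,0,0],[-1,40,-5,-26,0,0,0],[-1,40,-5,-26,0,0,0],[-1,40,-5,-26,0,0,0],[-1,40,-5,-26,0,0,0],[-1,40,-5,-26,0,0,0],[-1,40,-5,-26,0,0,0],[-1,38,-5,-25,0,0,0],[-1,0,0,0,0,0,0],[-1,0,0,0,0,0,0]]}}

```text
time: 1.35
tool_pos: [0.5082, 0.1845, 0.2999]
tool_rot: [0.693, -0.693, 0.139, -0.139]
contact_force: [-1.0, 0.1, 0.6]
gripper_width: 0.997
```

```bash
python3 - <<'E'
from h import *
K,T=cam("wrist"); np.savez("w1.npz",K=K,T=T)
im=manip.grab_frame("wrist"); cv2.imwrite("pics/w1.png",im); print(tool().round(3)); print(proj(K,T,[.508,.185,.14]))
E
```

```text
[[ 0.923 -0.001  0.384  0.508]
 [-0.384  0.     0.923  0.185]
 [-0.001 -1.    -0.     0.3  ]
 [ 0.     0.     0.     1.   ]]
[250.34171876 185.78750016]
```

View pics/w1.png

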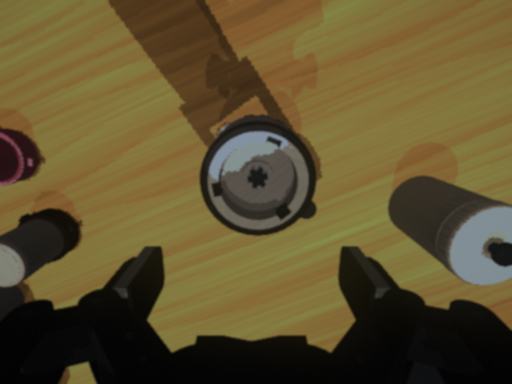

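```bash
python3 - <<'E'
from h import *
im=cv2.imread("pics/w1.png")[110:240,195:325]
im=cv2.resize(im,(780,585*780//780),interpolation=cv2.INTER_CUBIC) if 0 else cv2.resize(im,(598,598),interpolation=cv2.INTER_CUBIC)
im=cv2.convertScaleAbs(im,alpha=1.3,beta=20)
cv2.imwrite("pics/w1c.png",im)
E
```

```text
(no output)
```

View pics/w1c.png

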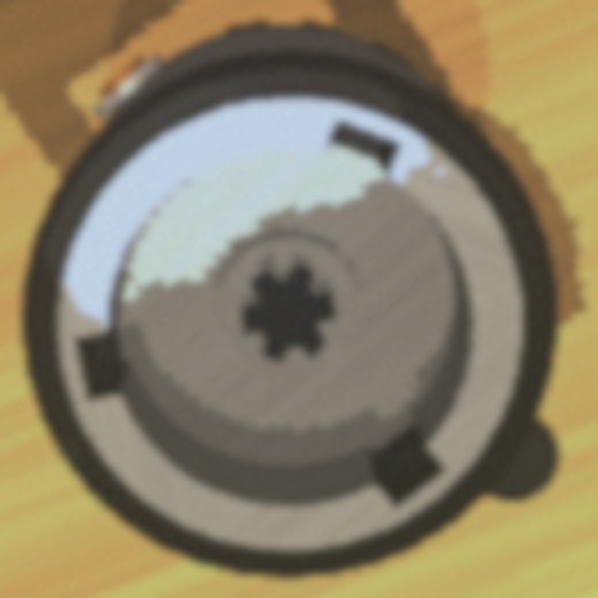

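```bash
cat > w1.py <<'E'
from h import *
d=np.load("w1.npz");K,T=d["K"],d["T"]
f=lambda x,y:ray(K,T,195+(x+.5)/4.6-.5,110+(y+.5)/4.6-.5,.14)[:2]
S=np.array([f(81,370),f(421,485),f(368,134)])
def circ(P):
    A=np.c_[2*P,np.ones(len(P))]; s=np.linalg.lstsq(A,(P**2).sum(1),rcond=None)[0]; return s[:2],np.sqrt(s[2]+s[:2]@s[:2])
c,r=circ(S); print("slots",c,r)
d=S-c; print(np.degrees(np.arctan2(d[:,1],d[:,0]))%120)
E4=np.array([f(57,325),f(525,325),f(291,97),f(291,552)]); c2,r2=circ(E4); print("rim",c2,r2)
B=np.array([f(26,320),f(554,320),f(290,572)]);print("ring(116)",circ(B))
d=S-c2; print(np.hypot(*d.T),np.degrees(np.arctan2(d[:,1],d[:,0]))%120)
E
python3 w1.py
python3 - <<'E'
from h import *
Tt=tool()
print((Tt[:3,:3].T@(np.array([.491,-.132,.25])-Tt[:3,3])*1000).round())
E
```

```text
slots [0.50733005 0.19254265] 0.044985020812537545
[17.34653845 18.16955543 16.29557581]
rim [0.50780059 0.1930493 ] 0.04967763508276976
ring(116) (array([0.50628039, 0.19344611]), np.float64(0.05601202875601936))
[0.04558377 0.04438122 0.04498043] [16.90896624 17.73750606 17.1762808 ]
[ 107.   50. -299.]
```

Emit:
{"api": "apply_moves", "payload": {"moves": [[-1,14,6,-43,0,0,0],[-1,15,7,-43,0,0,0],[-1,15,7,-43,0,0,0],[-1,15,7,-43,0,0,0],[-1,16,7,-43,0,0,0],[-1,16,7,-42,0,0,0],[-1,16,9,-42,0,0,0],[-1,0,0,0,0,0,0],[-1,0,0,0,0,0,0]]}}

```text
time: 2.3
tool_pos: [0.4918, -0.131, 0.2497]
tool_rot: [0.694, -0.693, 0.139, -0.138]
contact_force: [0.2, -0.1, 0.2]
gripper_width: 0.998
```

```bash
python3 - <<'E'
from h import *
K,T=cam("wrist"); np.savez("w2.npz",K=K,T=T)
im=manip.grab_frame("wrist"); cv2.imwrite("pics/w2.png",im); print(tool().round(3),np.round(manip.state()["joint_pos"],2)); u,v=proj(K,T,[.491,-.132,.06]);print(u,v)
x0,y0=int(u)-75,int(v)-75; print(x0,y0)
c=cv2.convertScaleAbs(cv2.resize(im[y0:y0+150,x0:x0+150],(600,600),interpolation=cv2.INTER_CUBIC),alpha=1.4,beta=25); cv2.imwrite("pics/w2c.png",c)
E
```

```text
[[ 0.924 -0.     0.382  0.492]
 [-0.382  0.001  0.924 -0.13 ]
 [-0.001 -1.     0.001  0.25 ]
 [ 0.     0.     0.     1.   ]] [-0.41 -0.23  1.88  0.    1.49 -1.58]
248.7811038801587 179.09357661079764
173 104
```

View pics/w2c.png

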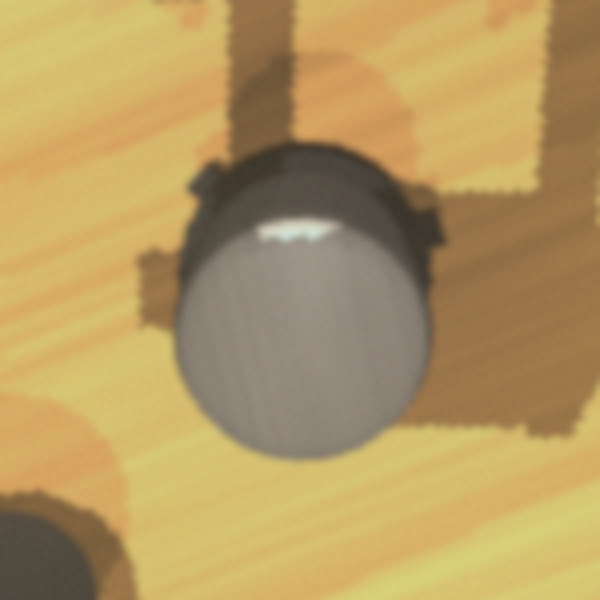

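```bash
python3 - <<'E'
from h import *
d=np.load("w2.npz");K,T=d["K"],d["T"]
f=lambda x,y,z:ray(K,T,173+(x+.5)/4-.5,104+(y+.5)/4-.5,z)[:2]
A,B=f(198,173,.02),f(440,228,.02)
print("lug dist",np.linalg.norm(A-B)) 
for z in(.1,): 
    c=f(304,338,z); print("body c",c, "w",np.linalg.norm(f(177,330,z)-f(431,330,z)))
print("collar top-back pt", np.linalg.norm(f(305,140,.01)-c), "collar lr mid", f(307.5,270,.032),np.linalg.norm(f(183,270,.032)-f(432,270,.032)))
m=(A+B)/2; n=(c-m)/np.linalg.norm(c-m); ab=(B-A)/np.linalg.norm(B-A); n=np.array([-ab[1],ab[0]]); n*=np.sign(n@(c-m)); c2=m+n*.0215
print("c from lugs",c2)
for cc in(c,c2):
  for p in(A,B): q=p-cc; print(np.hypot(*q).round(4),(np.degrees(np.arctan2(q[1],q[0]))%120).round(1))
q=B-A; print("line dir",np.degrees(np.arctan2(q[1],q[0])))
t=tool(); print((t[:3,:3].T@(np.append((c+c2)/2,.075)-t[:3,3])*1000).round(1))
E
```

```text
lug dist 0.07365059967674553
body c [ 0.49068059 -0.13171644] w 0.06009816082498922
collar top-back pt 0.037997061535326546 collar lr mid [ 0.48839535 -0.13021874] 0.07255079337597858
c from lugs [ 0.49024375 -0.13223226]
0.0433 84.7
0.0421 85.4
0.0426 84.3
0.0426 84.9
line dir 54.61081209630463
[ -0.8 175.1  -2.2]
```

Emit:
{"api": "apply_moves", "payload": {"moves": [[-1,-1,30,-2,0,0,0],[-1,0,40,0,0,0,0],[-1,0,40,0,0,0,0],[-1,0,35,0,0,0,0],[-1,0,20,0,0,0,0],[-1,0,10,0,0,0,0],[-1,0,0,0,0,0,0],[-1,0,0,0,0,0,0],[1,0,0,0,0,0,0],[1,0,0,0,0,0,0],[1,0,0,0,0,0,0],[1,0,0,0,0,0,0],[1,0,0,0,0,0,0],[1,0,0,0,0,0,0],[1,0,0,0,0,0,0]]}}

```text
time: 3.85
tool_pos: [0.4919, -0.1339, 0.0776]
tool_rot: [-0.693, 0.694, -0.137, 0.14]
contact_force: [0.0, 0.8, 6.4]
gripper_width: 0.71
```

Emit:
{"api": "apply_moves", "payload": {"moves": [[1,0,-10,0,0,0,0],[1,0,-20,0,0,0,0],[1,0,-35,0,0,0,0],[1,0,-40,0,0,0,0],[1,0,-40,0,0,0,0],[1,0,-30,0,0,0,0],[1,0,-15,0,0,0,0],[1,0,0,0,0,0,0],[1,0,0,0,0,0,0],[1,0,0,0,0,0,0]]}}

```text
time: 4.85
tool_pos: [0.4891, -0.1329, 0.2621]
tool_rot: [0.694, -0.693, 0.14, -0.136]
contact_force: [-0.7, 0.5, -5.1]
gripper_width: 0.716
```

```bash
python3 - <<'E'
from h import *
t=tool(); K,T=cam("wrist"); np.savez("w3.npz",K=K,T=T,t=t)
im=manip.grab_frame("wrist"); print(t.round(4),manip.state()["gripper_width"])
c=t[:3,3]+[0,0,-.0756]; u,v=proj(K,T,c); print(u,v)
cv2.imwrite("pics/w3.png",im)
x0,y0=int(u)-85,int(v)-110; print(x0,y0)
c=cv2.convertScaleAbs(cv2.resize(im[y0:y0+170,x0:x0+170],(595,595),interpolation=cv2.INTER_CUBIC),alpha=1.6,beta=30); cv2.imwrite("pics/w3c.png",c)
E
```

```text
[[ 9.234e-01 -4.900e-03  3.837e-01  4.891e-01]
 [-3.837e-01  2.100e-03  9.234e-01 -1.329e-01]
 [-5.400e-03 -1.000e+00  1.000e-04  2.621e-01]
 [ 0.000e+00  0.000e+00  0.000e+00  1.000e+00]] 0.7130797032835688
249.40481908325032 215.97153170498726
164 105
```

View pics/w3c.png

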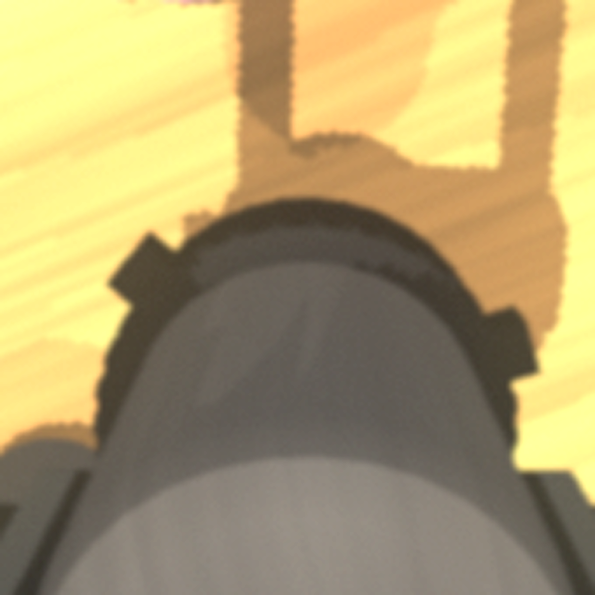

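```bash
python3 - <<'E'
from h import *
d=np.load("w3.npz");K,T,t=d["K"],d["T"],d["t"]
f=lambda x,y,z:ray(K,T,164+(x+.5)/3.5-.5,105+(y+.5)/3.5-.5,z)[:2]
for h in(.0776,.073,.082):
  z=t[2,3]-h+.024
  A,B=f(130,258,z),f(528,339,z)
  m=(A+B)/2; ab=(B-A)/np.linalg.norm(B-A); n=np.array([-ab[1],ab[0]]); n*=np.sign(n@(t[:2,3]-m)); c=m+n*.0215
  o=t[:3,:3].T@np.append(c-t[:2,3],-h)
  print(h,"dist",np.linalg.norm(A-B),"c",c,"tool off",o.round(4),[(np.degrees(np.arctan2(*(p-c)[::-1]))%120).round(1) for p in(A,B)], "toolz ang",np.degrees(np.arctan2(t[1,2],t[0,2])).round(1))
E
```

```text
0.0776 dist 0.07161726178257145 c [ 0.48602721 -0.13028746] tool off [-0.0034  0.0776  0.0012] [np.float64(84.6), np.float64(86.5)] toolz ang 67.4
0.073 dist 0.06975400215957128 c [ 0.48486105 -0.12992492] tool off [-0.0046  0.073   0.0011] [np.float64(83.9), np.float64(87.2)] toolz ang 67.4
0.082 dist 0.07339951011761506 c [ 0.48714266 -0.13063425] tool off [-0.0022  0.082   0.0013] [np.float64(85.2), np.float64(85.9)] toolz ang 67.4
```

Emit:
{"api": "apply_moves", "payload": {"moves": [[1,-7,0,20,0,0,0],[1,-14,0,40,0,0,0],[1,-14,0,41,0,0,0],[1,-14,0,41,0,0,0],[1,-14,0,41,0,0,0],[1,-14,0,41,0,0,0],[1,-14,0,40,0,0,0],[1,-10,0,30,0,0,0],[1,-6,0,14,0,0,0],[1,0,0,0,0,-5,0],[1,0,0,0,0,-8,0],[1,0,0,0,0,-8,0],[1,0,0,0,0,-8,0],[1,0,0,0,0,-8,0],[1,0,0,0,0,-8,0],[1,0,0,0,0,-6.8,0],[1,0,0,0,0,0,0],[1,0,0,0,0,0,0],[1,0,0,0,0,0,0]]}}

```text
time: 6.8
tool_pos: [0.5096, 0.1918, 0.2648]
tool_rot: [-0.684, 0.684, 0.177, -0.178]
contact_force: [0.1, 0.1, -5.0]
gripper_width: 0.712
```

```bash
python3 - <<'E'
from h import *
t=tool(); K,T=cam("wrist"); np.savez("w4.npz",K=K,T=T,t=t)
im=manip.grab_frame("wrist"); print(t.round(4),manip.state()["gripper_width"],np.round(manip.state()["joint_pos"],2))
print("tool z ang",np.degrees(np.arctan2(t[1,2],t[0,2])))
print("need shift",(t[:3,:3].T@(np.array([.5088,.1927,t[2,3]])-t[:3,3])*1000).round(1))
cv2.imwrite("pics/w4.png",im)
x0,y0=154,65
c=cv2.convertScaleAbs(cv2.resize(im[y0:y0+190,x0:x0+190],(598,598),interpolation=cv2.INTER_CUBIC),alpha=1.6,beta=30); cv2.imwrite("pics/w4c.png",c)
E
```

```text
[[ 8.736e-01 -9.000e-04 -4.867e-01  5.096e-01]
 [ 4.867e-01 -4.000e-04  8.736e-01  1.918e-01]
 [-9.000e-04 -1.000e+00  1.000e-04  2.648e-01]
 [ 0.000e+00  0.000e+00  0.000e+00  1.000e+00]] 0.7131003089953217 [ 0.22 -0.15  1.78 -0.    1.51 -1.86]
tool z ang 119.12178113149916
need shift [-0.3  0.   1.2]
```

View pics/w4c.png

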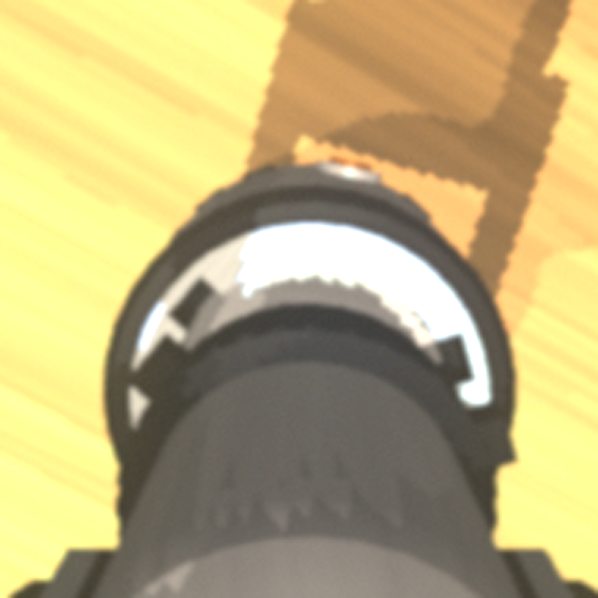

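```bash
cat > cmp.py <<'E'
from h import *
def two(d,s,x0,y0,L,Rr,z,r):
    K,T,t=d["K"],d["T"],d["t"]
    A,B=[ray(K,T,x0+(x+.5)/s-.5,y0+(y+.5)/s-.5,z)[:2] for x,y in(L,Rr)]
    m=(A+B)/2; ab=(B-A)/np.linalg.norm(B-A); n=np.array([-ab[1],ab[0]]); n*=np.sign(n@(t[:2,3]-m)); c=m+n*r/2
    # line dir angle in world gives rotation (mod 120)
    rot=(np.degrees(np.arctan2(*ab[::-1]))+30)%120
    o=t[:3,:3].T@np.append(c-t[:2,3],0)
    print("dist",np.linalg.norm(A-B).round(4),"should",round(r*3**.5,4),"c",c.round(4),"tool off mm",(o*1000).round(1)[[0,2]],"rot",rot.round(1))
    return c
E
python3 - <<'E'
from cmp import *
d=np.load("w4.npz");t=d["t"];s=598/190
two(d,s,154,65,(187,292),(469,357),.14,.0455)
for h in(.0776,.080): two(d,s,154,65,(148,360),(511,445),t[2,3]-h+.024,.043)
E
```

```text
dist 0.0778 should 0.0788 c [0.5071 0.1928] tool off mm [-1.7  2.1] rot 16.0
dist 0.0733 should 0.0745 c [0.5083 0.1923] tool off mm [-0.9  1.1] rot 15.5
dist 0.0743 should 0.0745 c [0.5088 0.1927] tool off mm [-0.2  1.2] rot 15.5
```

Emit:
{"api": "apply_moves", "payload": {"moves": [[1,-0.7,10,1.1,0,0,0],[1,0,15,0,0,0,0],[1,0,10,0,0,0,0],[1,0,5,0,0,0,0],[1,0,2,0,0,0,0],[1,0,0,0,0,0,0],[1,0,0,0,0,0,0]]}}

```text
time: 7.55
tool_pos: [0.5089, 0.1928, 0.2239]
tool_rot: [-0.684, 0.684, 0.179, -0.178]
contact_force: [-0.4, -0.0, -4.9]
gripper_width: 0.713
```

```bash
python3 - <<'E'
from h import *
t=tool(); K,T=cam("wrist"); np.savez("w5.npz",K=K,T=T,t=t)
im=manip.grab_frame("wrist"); print(t.round(4))
cv2.imwrite("pics/w5.png",im)
x0,y0=154,85
c=cv2.convertScaleAbs(cv2.resize(im[y0:y0+190,x0:x0+190],(598,598),interpolation=cv2.INTER_CUBIC),alpha=1.6,beta=30); cv2.imwrite("pics/w5c.png",c)
E
```

```text
[[ 8.726e-01  1.000e-03 -4.884e-01  5.089e-01]
 [ 4.884e-01  2.000e-04  8.726e-01  1.928e-01]
 [ 1.000e-03 -1.000e+00 -3.000e-04  2.239e-01]
 [ 0.000e+00  0.000e+00  0.000e+00  1.000e+00]]
```

View pics/w5c.png

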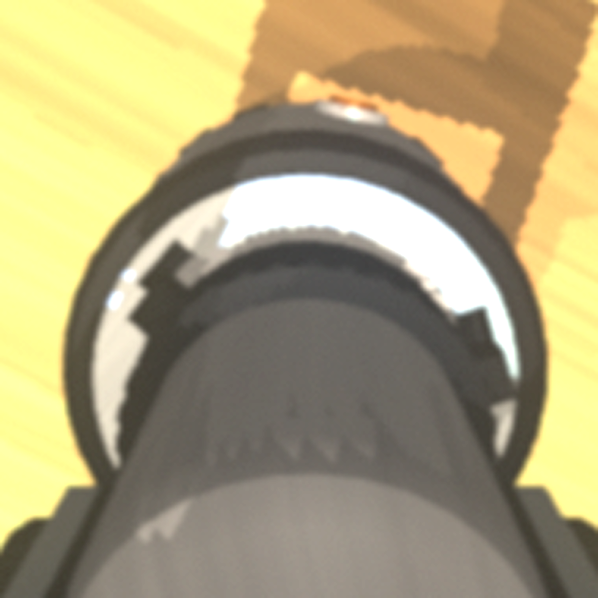

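```bash
python3 - <<'E'
from cmp import *
d=np.load("w5.npz");t=d["t"];s=598/190
two(d,s,154,85,(161,257),(496,329),.14,.0455)
for h in(.0776,.080): two(d,s,154,85,(147,302),(511,380),t[2,3]-h+.024,.043)
E
```

```text
dist 0.0777 should 0.0788 c [0.5064 0.1933] tool off mm [-2.   1.6] rot 16.8
dist 0.0732 should 0.0745 c [0.5079 0.1938] tool off mm [-0.4  1.3] rot 16.7
dist 0.0742 should 0.0745 c [0.5084 0.1941] tool off mm [0.2 1.4] rot 16.7
```

Emit:
{"api": "apply_moves", "payload": {"moves": [[1,-1.3,2,0.2,0,0,0],[1,0,3,0,0,0,0],[1,0,3,0,0,0,0],[1,0,2,0,0,0,0],[1,0,0,0,0,0,0]]}}

```text
time: 8.1
tool_pos: [0.5072, 0.1922, 0.2127]
tool_rot: [-0.684, 0.684, 0.178, -0.179]
contact_force: [0.7, 0.4, -5.1]
gripper_width: 0.715
```

Emit:
{"api": "apply_moves", "payload": {"moves": [[1,0,2,0,0,0,0],[1,0,2,0,0,0,0],[1,0,2,0,0,0,0],[1,0,0,0,0,0,0]]}}

```text
time: 8.5
tool_pos: [0.5073, 0.1922, 0.2069]
tool_rot: [-0.684, 0.684, 0.178, -0.179]
contact_force: [1.0, 0.5, -4.5]
gripper_width: 0.713
```

Emit:
{"api": "apply_moves", "payload": {"moves": [[1,0,2,0,0,0,0],[1,0,2,0,0,0,0],[1,0,2,0,0,0,0],[1,0,0,0,0,0,0]]}}

```text
time: 8.9
tool_pos: [0.5073, 0.1922, 0.2009]
tool_rot: [-0.684, 0.684, 0.178, -0.179]
contact_force: [0.7, -0.3, -4.2]
gripper_width: 0.714
```

The force hasn't changed at about 17 mm below the rim, which is well past the 8 mm stop for a wrongly turned cup, so the lugs are in the slots. Next I'll press down.

Emit:
{"api": "apply_moves", "payload": {"moves": [[1,0,1.5,0,0,0,0],[1,0,1.5,0,0,0,0],[1,0,1.5,0,0,0,0],[1,0,1.5,0,0,0,0],[1,0,0,0,0,0,0],[1,0,0,0,0,0,0]]}}

```text
time: 9.5
tool_pos: [0.5076, 0.1924, 0.1962]
tool_rot: [0.684, -0.684, -0.179, 0.178]
contact_force: [-2.3, -0.0, 1.6]
gripper_width: 0.711
```

Emit:
{"api": "apply_moves", "payload": {"moves": [[1,0,1.5,0,0,0,0],[1,0,1.5,0,0,0,0],[1,0,1.5,0,0,0,0],[1,0,1.5,0,0,0,0],[1,0,0,0,0,0,0],[1,0,0,0,0,0,0]]}}

```text
time: 10.1
tool_pos: [0.5077, 0.1924, 0.1904]
tool_rot: [0.684, -0.684, -0.179, 0.178]
contact_force: [-3.9, -0.7, 7.2]
gripper_width: 0.713
```

Emit:
{"api": "apply_moves", "payload": {"moves": [[1,0,1,0,0,0,0],[1,0,0.5,0,0,0,0],[1,0,0,0,0,0,0],[1,0,0,0,0,0,0],[1,0,0,0,0,0,0],[1,0,0,0,0,0,0]]}}

```text
time: 10.7
tool_pos: [0.5078, 0.1925, 0.1898]
tool_rot: [0.684, -0.684, -0.179, 0.178]
contact_force: [-5.4, -0.9, 10.2]
gripper_width: 0.71
```

```bash
python3 - <<'E'
from h import *
s=manip.state(); print(np.round(s["contact_force"],1),np.round(s["joint_vel"],4),tool().round(4)[:3,3])
w=manip.grab_frame("wrist")[85:275,154:344]; a=manip.grab_frame("side")[190:290,210:310]
f=lambda a:cv2.convertScaleAbs(cv2.resize(a,(400,400),interpolation=cv2.INTER_CUBIC),alpha=1.5,beta=25)
cv2.imwrite("pics/end.png",np.hstack([f(w),f(a)]))
E
```

```text
[-5.4 -0.9 10.2] [ 0.0008 -0.0004 -0.0008  0.0003 -0.0001 -0.0007] [0.5078 0.1925 0.1898]
```

View pics/end.png

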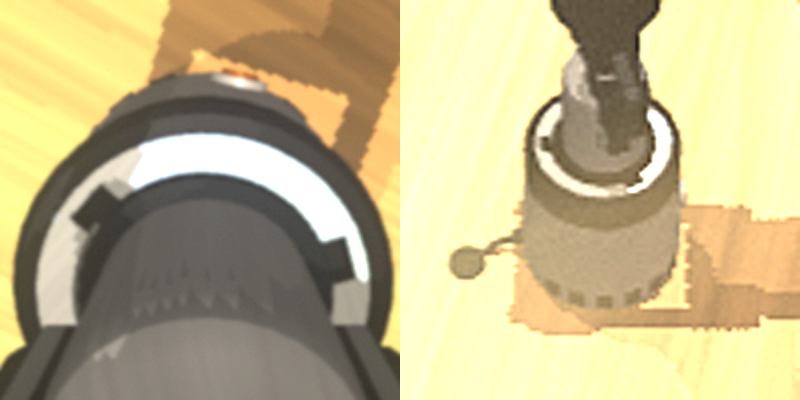

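The cup sits upright, with its lugs merged into the slots in both views (wrist crop (100,205) and (340,260)). The last 1.5 mm commanded gave only 0.6 mm of travel and the force rose past 12 N net, so the cup is on the socket floor. Handing in.

```bash
python3 -c "
from plant import manip
print(manip.job_done())"
```

```text
the job is handed in; nothing more can be done
None
```

The grinding cup is in the grinder and was handed in while the arm was still pressing it down, at about 10.8 s of the 45 s allowed. `job_done` gives no verdict. I gripped the cup by its steel body, lifted it, carried it over the grinder, turned it about 52° so the lugs faced the slots, and lowered it in small steps.

**Last checks:**
- **Depth:** TCP height puts the underside about 28 mm below the rim, the full depth of the socket. It passed the 8 mm stop for a wrongly turned cup without resistance, so the lugs are in the slots.
- **Press force:** About 15 N net upward. That is more than the springs' 12 N at full travel, so the cup is on the floor and the switch is held in by inference; I can't read the switch directly.
- **Grip and bystanders:** The gripper was still holding the cup at an opening of about 60 mm, and the cup was still. I never noticed the storage cup, canisters or scoop being touched, but did not re-measure them at the end.

**Disagreements:**
- **Socket centre:** The top and wrist views differed by about 4 mm. I trusted the close wrist view, and the cup went in without resistance.
- **Side force:** About 5 N remains at the end, suggesting the cup leans lightly on one side of the well.

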